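# Pile sandstone tablets on a carrying board and fold its cover shut

### The job

Pack the finished stone tablets: pile the two whole tablets from the bench flat and squarely on the one already lying on the carrying board, edges flush all round, setting each down gently without dropping it. Then fold the board's hinged cover fully down so that it lies level over the pile. Leave the bottom tablet where it lies, and do not disturb the broken piece, the tools or the other things.

Things in the scene. Friction and masses are not known exactly. Their poses are not given: they have to be found in the camera images.
- tablet_a: One of two loose finished sandstone tablets lying flat on the bench: a plain flat buff rectangular slab 56 (x) x 120 (y) x 18 (z) mm, 0.27 kg give or take 30 %. Origin: centre of its underside; z up, y along its length (a half turn makes no difference).
- tablet_b: The other loose finished sandstone tablet on the bench, the same in every way as tablet_a: 56 (x) x 120 (y) x 18 (z) mm, origin at the centre of its underside, y along its length.
- tablet_base: A third tablet of the same stone and size (56 x 120 x 18 mm), loose, already lying on the carrying board, its length roughly (not exactly) along the board's y. Origin: centre of its underside, which is 16 mm above the bench.
- board: Dark wooden carrying board fixed to the bench, 110 (x) x 190 (y) x 16 (z) mm, origin at the centre of its underside, z up. A post 90 (x) x 12 (y) mm stands on it at y = +82 to +94 mm, rising to 64 mm above the bench, and carries the cover's hinge.
- cover (a joint): Angle of the plywood folding cover: a flat panel 90 mm wide (board x), 9 mm thick, reaching 163 mm from its hinge axis. 0 = closed and level, on a stop, underside 72 mm above the bench (2 mm over three tablets); grows as raised; 1.57 = upright; starts at 1.6 to 2.0. The hinge is stiff (0.13 N m): the cover stays where left, 1 to 3 N at its free edge moves it.
- cover_hinge (a point): Midpoint of the cover's hinge axis, which runs along board x: 88 mm from the board's origin towards board +y, 76.5 mm above the bench. Closing swings the free edge towards board -y and down.
- cover_edge (a point): Middle of the cover's free edge, at half its thickness, 163 mm from the hinge axis. Its axes turn with the cover: y runs along the panel from free edge to hinge, z is the outward normal (up when closed).
- offcut: Loose, not part of the job. A broken piece of such a tablet, 56 mm wide, 18 mm thick, at most 78 mm long with one stepped, broken end; lies among the tablets. Origin on its underside, near its middle.
- chisel: Loose, not part of the job. Stone chisel with a wooden handle, 215 mm long, 24 mm thick, lying along its x; origin on its underside near the middle.
- rasp: Loose, not part of the job. Flat rasp with a dark wooden handle, 230 mm long, 22 mm thick, lying along its x; origin on its underside near the middle.
- brush: Loose, not part of the job. Dusting brush lying along its x near the robot; origin on its underside.
- mallet: Loose, not part of the job. Round wooden mallet standing on its head, 92 mm in diameter and 220 mm tall; origin at the centre of its underside.
- finial: Loose, not part of the job. Small turned stone knob, 80 mm in diameter, 68 mm tall; origin at the centre of its underside.
Not all that is in view belongs to the job. What is shaped like the tablet_base but black, red or turquoise is not meant.

How it is judged:
On the way, in this order (a step that is already met when the one before it is completed fails the run):
1. both tablets lie squarely on the bottom one, released, with the cover still raised ((((x of tablet_a in the frame of tablet_base between -0.005 and 0.005 m and y of tablet_a in the frame of tablet_base between -0.005 and 0.005 m and z of tablet_a in the frame of tablet_base between 0.014 and 0.022 m and angle between the y axis of tablet_a and the y axis of tablet_base, either way round below 0.08 rad and angle between tablet_a's own z axis and vertical below 0.06 rad) and (x of tablet_b in the frame of tablet_base between -0.005 and 0.005 m and y of tablet_b in the frame of tablet_base between -0.005 and 0.005 m and z of tablet_b in the frame of tablet_base between 0.032 and 0.04 m and angle between the y axis of tablet_b and the y axis of tablet_base, either way round below 0.08 rad and angle between tablet_b's own z axis and vertical below 0.06 rad)) or ((x of tablet_b in the frame of tablet_base between -0.005 and 0.005 m and y of tablet_b in the frame of tablet_base between -0.005 and 0.005 m and z of tablet_b in the frame of tablet_base between 0.014 and 0.022 m and angle between the y axis of tablet_b and the y axis of tablet_base, either way round below 0.08 rad and angle between tablet_b's own z axis and vertical below 0.06 rad) and (x of tablet_a in the frame of tablet_base between -0.005 and 0.005 m and y of tablet_a in the frame of tablet_base between -0.005 and 0.005 m and z of tablet_a in the frame of tablet_base between 0.032 and 0.04 m and angle between the y axis of tablet_a and the y axis of tablet_base, either way round below 0.08 rad and angle between tablet_a's own z axis and vertical below 0.06 rad))) and contact force between the fingers and tablet_a below 0.1 N and contact force between the fingers and tablet_b below 0.1 N and linear speed of each of tablet_a, tablet_b, tablet_base below 0.02 m/s and value of joint cover above 0.8 rad), for 0.2 s.
2. the cover is folded down level over the pile (value of joint cover below 0.06 rad), for 0.2 s.
At the end, for the whole second after the job is handed in: Both tablets lie flat on the bottom one, either order, centres within 5 mm of its centre along its x and y, lengths within 0.08 rad, bottom one moved under 20 mm, all released and at rest; cover within 0.06 rad of level ((((x of tablet_a in the frame of tablet_base between -0.005 and 0.005 m and y of tablet_a in the frame of tablet_base between -0.005 and 0.005 m and z of tablet_a in the frame of tablet_base between 0.014 and 0.022 m and angle between the y axis of tablet_a and the y axis of tablet_base, either way round below 0.08 rad and angle between tablet_a's own z axis and vertical below 0.06 rad) and (x of tablet_b in the frame of tablet_base between -0.005 and 0.005 m and y of tablet_b in the frame of tablet_base between -0.005 and 0.005 m and z of tablet_b in the frame of tablet_base between 0.032 and 0.04 m and angle between the y axis of tablet_b and the y axis of tablet_base, either way round below 0.08 rad and angle between tablet_b's own z axis and vertical below 0.06 rad)) or ((x of tablet_b in the frame of tablet_base between -0.005 and 0.005 m and y of tablet_b in the frame of tablet_base between -0.005 and 0.005 m and z of tablet_b in the frame of tablet_base between 0.014 and 0.022 m and angle between the y axis of tablet_b and the y axis of tablet_base, either way round below 0.08 rad and angle between tablet_b's own z axis and vertical below 0.06 rad) and (x of tablet_a in the frame of tablet_base between -0.005 and 0.005 m and y of tablet_a in the frame of tablet_base between -0.005 and 0.005 m and z of tablet_a in the frame of tablet_base between 0.032 and 0.04 m and angle between the y axis of tablet_a and the y axis of tablet_base, either way round below 0.08 rad and angle between tablet_a's own z axis and vertical below 0.06 rad))) and contact force between the fingers and tablet_a below 0.1 N and contact force between the fingers and tablet_b below 0.1 N and linear speed of each of tablet_a, tablet_b, tablet_base below 0.02 m/s and distance of tablet_base from where it was at the start of the episode below 0.02 m and value of joint cover below 0.06 rad and velocity of joint cover between -0.05 and 0.05 rad/s); the robot touches nothing.
It fails at once if a tablet is dropped (falls faster than 0.7 m/s, about 25 mm, without being held) ((linear speed of tablet_a above 0.7 m/s and contact force between the fingers and tablet_a below 0.05 N) or (linear speed of tablet_b above 0.7 m/s and contact force between the fingers and tablet_b below 0.05 N)).
It fails at once if one of the other loose things (broken piece, chisel, rasp, brush, mallet, stone knob) is moved more than 30 mm (distance of any of offcut, chisel, rasp, brush, mallet, finial from where it was at the start of the episode above 0.03 m).
It also fails if it takes over 64 s, if anything falls off the work surface, if the arm or the gripper's body presses on something with over 40 N, if the wrist force passes 120 N, or if a joint passes its speed limit or range.

### The arm

A 6-joint arm with a two-finger parallel gripper is mounted at the origin on the work surface. World frame = base frame: x ahead of the robot, y to its left, z up, the work surface at z = 0. Lengths are in m, angles in rad, forces in N, time in s.
With the tool pointing down it reaches from about 0.3 to 0.825 m from the base axis. Payload 5.4 kg.
Tool frame: the origin (TCP) lies on the centre line of the jaws, within the pads' length; the fingertips stand 8 mm ahead of it and the grasp point (between the pads) lies 11 mm behind it (manip.tcp_to_tips is the z of the fingertips in the tool frame, in m); z points along the fingers, y is the line along which they close (so a half turn about z gives the same grasp; the last joint's range is limited). The gripper opens to 92 mm and grips with 3 to 60 N. Pads are 20 mm wide; open, the fingers measure 128 mm over their backs; the gripper's body (75 mm by 189 mm) begins 69 mm behind the grasp point.
Start: joints at [0.899, 0.158, 1.597, -0, 1.386, -0.21], TCP at [0.256, 0.515, 0.196] pointing down, gripper open.
Joint ranges: [-2.91, 2.91], [-0.94, 2.29], [0.18, 2.7], [-1.29, 4.43], [0.17, 2.64], [-3, 3]. Speed limits (rad/s): [2.57, 2.57, 3.14, 3.14, 3.14, 3.14].

### API

Orientations are given as [roll, pitch, yaw] about the fixed x, y, z axes, in that order (R = Rz(yaw) Ry(pitch) Rx(roll)).
In Python, from station import manip gives the robot as it stands.
- The arm moves only by the shell command python3 -m crank 'ROWS' [FORCE]. ROWS is JSON, a list of rows, each a list of 5 numbers: the shift along the tool's x, y, z scaled (see below), then the turn about the tool's z scaled (see below), then the finger opening in mm, from 0 to 91.9. A call has 1 to 20 rows; each row is the pose to reach, as a shift and turn from the pose commanded when the call began, along the tool's axes at that moment, turning the shorter way round; what a row does not reach only later rows make up. The controller multiplies each number of a shift by 0.2 m and each number of a turn by pi rad. A row lasts 1/8 s, in which the tool goes at most 62.5 mm and 10.7 degrees, less where a joint would pass 70% of its speed; a pose out of reach is approached as far as the arm can. A call with a number of a shift or a turn outside -1 to 1 is refused whole. A call with a gripper value outside its range is refused whole. The fingers move at their own pace and stop on an object; FORCE is the grip in N (left out, the last holds). Time passes only in rows, so rows that repeat a pose let the fingers close. It gives the time, the measured TCP pose, the force, the opening and the grip force at its end, in the units of the state.
- manip.get_state(): the state, without advancing time (a new reading comes with each control period).
- manip.get_image(name): name is "scene" or "top"; returns a dict with "image" (400x640x3 uint8, blue, green, red), "z_map" (400x640 float32, m along the optical axis (not along the pixel's ray), 0 where there is no reading), "fx", "fy", "cx", "cy" (pixels), "R" (3x3) and "t" (3): a world point X has camera coordinates R X + t. Camera axes: x right, y down, z forward; pixel columns grow to the right and rows downward; lengths in m; the calibration is good to about 2 mm. A picture is of the moment at which its call begins.
- manip.finish_job(): hands the job in; it is judged then, once.
The state is a dict: "time_s": time; "joint_positions": joint angles; "dq": joint speeds; "effort": joint torques, N m; "ee_pos": TCP position; "tool_rot": TCP orientation; "force": force on the tool from outside, world axes, zero at the start; "moment": the same for the moment, N m; "width": finger opening in m; "finger_force": force on a finger pad.
Only numpy, scipy, OpenCV 4.12 (cv2) and the standard library are available. Lean on these libraries where they do the work, as an engineer would, in place of code of your own. Each camera call takes 0.05 s, during which the arm holds its last target. There are 200 camera calls.

## Working session

There is one attempt and no reset: what is moved stays moved. The work goes in short steps, Python scripts to look and compute and a shell command to move; the robot and the scene stay as the last step left them, time stands still between calls to the robot, and variables do not carry over. Pictures are saved under pics/ and viewed, at most 10 in all, crops included, and the job is handed in when it is done.

```bash
ls; mkdir -p pics
python3 - <<'E'
from station import manip
import cv2, numpy as np
s=manip.get_state(); print(s)
for n in("scene","top"):
    d=manip.get_image(n); cv2.imwrite(f"pics/{n}0.png",d["image"]); np.savez(f"pics/{n}0.npz",**d)
    print(n,d["fx"],d["fy"],d["cx"],d["cy"],d["R"],d["t"],-np.array(d["R"]).T@np.array(d["t"]))
print(manip.tcp_to_tips)
E
```

```text
pics
{'time_s': 0.0, 'joint_positions': array([ 8.98863732e-01,  1.59038807e-01,  1.59819246e+00,  1.71991412e-05,
        1.38621538e+00, -2.10125665e-01]), 'dq': array([ 0.0004937 , -0.0002921 ,  0.00106986,  0.00109872, -0.00101648,
       -0.00169785]), 'effort': array([-1.08690037e-03, -3.85571837e+01, -3.22111058e+01,  7.02755945e-02,
        3.79202224e-02, -1.34106999e-04]), 'ee_pos': array([0.25581534, 0.51423641, 0.19544464]), 'tool_rot': array([-3.13978296e+00, -4.03240606e-04,  2.67978219e+00]), 'force': array([ 0.29082225,  0.22492027, -0.0232021 ]), 'moment': array([-0.00775501,  0.08791946,  0.00467854]), 'finger_force': 0.0, 'width': 0.0914193741037855}
scene 378.0882673620189 378.0882673620189 320.2727495038641 202.3835388306306 [[-0.0214396   0.99971292  0.01069655]
 [ 0.79972515  0.02356945 -0.59990346]
 [-0.59998336 -0.00430738 -0.80000089]] [ 0.04428546 -0.36558003  1.66185033] [ 1.29039555 -0.028498    1.10969531]
top 367.79569106484604 367.79569106484604 324.7876443829299 202.49376748881085 [[-0.01423169 -0.99968687 -0.02058225]
 [-0.98474041  0.01758362 -0.17313908]
 [ 0.17344678  0.01780411 -0.9846823 ]] [-0.02788651  0.52277736  0.98503797] [ 0.34355146 -0.05460782  1.05988868]
0.008
```

View pics/scene0.png

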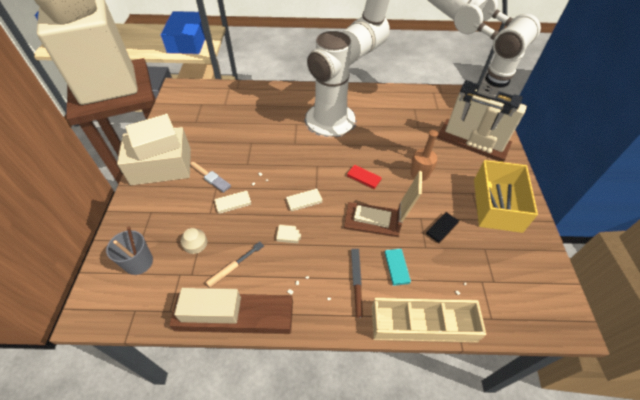

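View pics/top0.png

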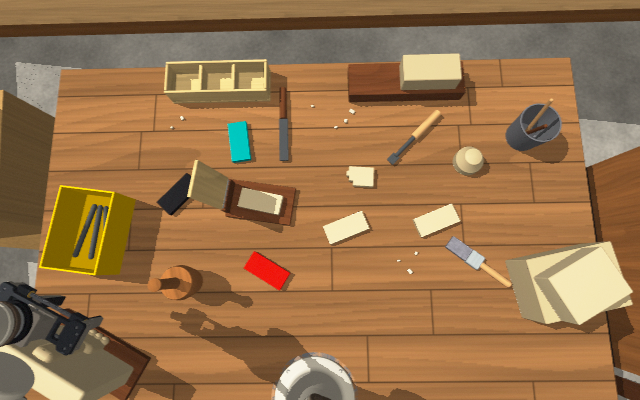

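The top view shows the two whole buff slabs at about (346,228) and (437,220). The base slab is at (261,202) on the dark board, with the raised cover at (210,185). Things that could be mistaken for tablets are the offcut (361,177, short with a stepped end), turquoise (239,142), black (176,194), red (267,271), and the big stone slabs at (575,285) and (430,72). I choose (346,228) and (437,220), and will check them in a crop.

```bash
cat > h.py <<'E'
import numpy as np, cv2
def world(d,u,v,z=None,h=None):
    R=np.array(d["R"]);t=np.array(d["t"]);c=-R.T@t
    ray=R.T@np.array([(u-d["cx"])/d["fx"],(v-d["cy"])/d["fy"],1.0])
    return c+ray*(z if h is None else (h-c[2])/ray[2])
def cloud(d):
    v,u=np.mgrid[0:400,0:640]; z=d["z_map"]
    C=np.stack([(u-d["cx"])/d["fx"]*z,(v-d["cy"])/d["fy"]*z,z],-1)
    return (C-np.array(d["t"]))@np.array(d["R"])
def buff(d,lo=120):
    b,g,r=[d["image"][...,i].astype(int) for i in range(3)]
    return ((r>lo)&(g>0.8*r)&(b>0.55*r)&(d["z_map"]>0))
E
python3 - <<'E'
import numpy as np,cv2
from h import *
T=np.load("pics/top0.npz");S=np.load("pics/scene0.npz")
a=cv2.resize(T["image"][140:260,180:480],None,fx=2.6,fy=2.6,interpolation=cv2.INTER_CUBIC)
b=cv2.resize(S["image"][165:260,200:440],None,fx=3.25,fy=3.0,interpolation=cv2.INTER_CUBIC)[:, :780]
cv2.imwrite("pics/crop.png",np.vstack([a,b]))
for nm,d,lo in(("top",T,170),("scene",S,150)):
    P=cloud(d);m=buff(d,lo).astype(np.uint8)
    n,L,st,_=cv2.connectedComponentsWithStats(m,connectivity=4)
    for i in range(1,n):
        if st[i,4]<120 or st[i,4]>3000: continue
        p=P[L==i]; 
        c=cv2.findContours((L==i).astype(np.uint8),cv2.RETR_EXTERNAL,cv2.CHAIN_APPROX_NONE)[0][0]
        h=np.median(p[:,2])
        q=np.array([world(d,u,v,h=h)[:2] for u,v in c[:,0]],np.float32)
        r=cv2.minAreaRect(q)
        print(nm,st[i],"h%.3f"%h,np.round(np.array(r[0]),4),np.round(np.array(r[1]),3),round(r[2],1))
E
```

```text
top [ 403   53   59   28 1494] h0.112 [ 0.8893 -0.3392] [0.159 0.079] 90.0
top [164  59 103  31 257] h0.071 [0.9436 0.29  ] [0.083 0.309] 16.0
top [164  62 103  31 735] h0.060 [0.9012 0.282 ] [0.089 0.301] 0.3
top [ 581  121   54   46 1020] h-0.747 [ 0.9557 -1.4305] [0.18  0.284] 20.7
top [454 147  29  26 492] h0.058 [ 0.6408 -0.4386] [0.065 0.077] 48.0
top [346 166  28  20 466] h0.020 [ 0.6044 -0.1376] [0.078 0.057] 87.9
top [238 188  45  26 778] h0.036 [0.533  0.1472] [0.118 0.054] 77.5
top [413 204  48  33 847] h0.020 [ 0.4713 -0.35  ] [0.056 0.124] 21.4
top [323 211  47  33 837] h0.020 [ 0.4555 -0.0942] [0.056 0.121] 21.0
top [466 250  19  19 205] h0.022 [ 0.3595 -0.45  ] [0.039 0.041] 52.8
top [ 28 262  10  26 184] h-0.749 [0.3305 1.4178] [0.126 0.045] 7.3
top [   0  345   84   55 1327] h0.221 [0.1182 0.591 ] [0.219 0.048] 61.2
top [ 32 347  17  15 148] h0.205 [0.1612 0.6007] [0.041 0.019] 61.0
top [280 356  31  36 495] h0.015 [0.068  0.0529] [0.048 0.086] 41.3
top [309 357  42  31 389] h0.013 [ 0.0746 -0.0452] [0.123 0.039] 57.8
scene [203   0  17  16 228] h-0.581 [-2.1571 -1.0
[... 485 characters left out ...]
9  28 298] h0.019 [ 0.3513 -0.4601] [0.199 0.045] 50.3
scene [401 171  22  51 172] h0.231 [0.5989 0.2454] [0.029 0.207] 68.4
scene [286 188  37  24 551] h0.018 [ 0.4587 -0.0933] [0.073 0.126] 21.5
scene [214 190  38  24 574] h0.018 [ 0.4766 -0.3504] [0.075 0.125] 21.8
scene [354 205  37  22 537] h0.035 [0.5362 0.1458] [0.121 0.069] 76.7
scene [276 224  26  20 401] h0.018 [ 0.6064 -0.1387] [0.084 0.071] 85.4
scene [181 228  27  26 531] h0.043 [ 0.657  -0.4428] [0.095 0.086] 1.6
scene [207 261  32  25 204] h0.023 [ 0.7611 -0.3347] [0.02  0.111] 44.2
scene [ 174  287   67   36 2135] h0.110 [ 0.8989 -0.3347] [0.099 0.172] 0.1
scene [423 353  69  25 523] h-0.749 [0.8134 0.6198] [0.312 0.044] 70.5
```

View pics/crop.png

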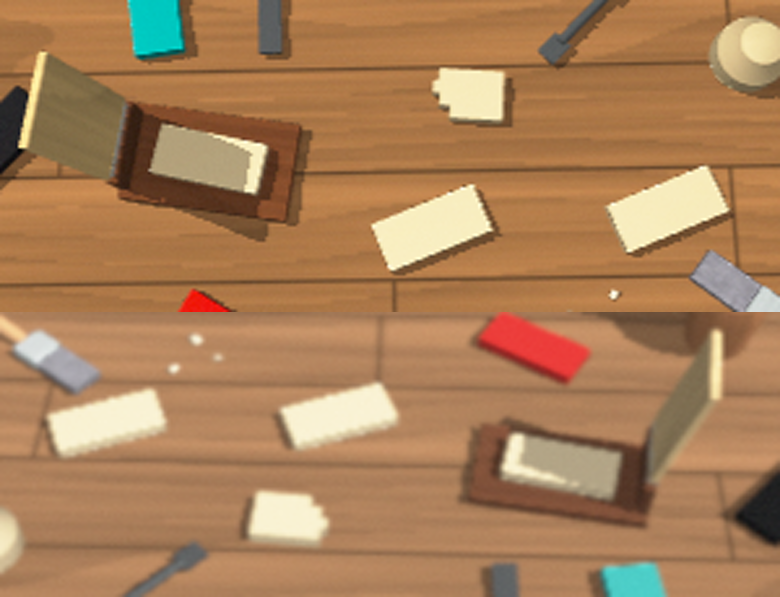

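The crop confirms the choice: two plain full rectangles about 120×56 mm with tops near 19 mm in both views, while the offcut is visibly stepped. Next I refine the poses and check the clearances.

```bash
cat >> h.py <<'E'
def fit(d,seed,h,lo,r=0.085,tol=0.006):
    "rect fit of the buff top face near seed (xy), pixels whose depth is at height h"
    P=cloud(d); m=buff(d,lo)&(abs(P[...,2]-h)<tol)&(np.hypot(P[...,0]-seed[0],P[...,1]-seed[1])<r)
    n,L,st,_=cv2.connectedComponentsWithStats(m.astype(np.uint8)); i=1+np.argmax(st[1:,4])
    v,u=np.nonzero(L==i); q=np.array([world(d,a,b,h=h)[:2] for a,b in zip(u,v)])
    c=q.mean(0); w,V=np.linalg.eigh(np.cov((q-c).T)); k=V[:,1]; k=k*np.sign(k[1])
    rc=cv2.minAreaRect(q.astype(np.float32))
    return c,np.degrees(np.arctan2(k[1],k[0])),np.sqrt(12*w),np.median(P[L==i][:,2]),np.array(rc[0]),sorted(rc[1])
E
python3 - <<'E'
from h import *
np.set_printoptions(precision=4,suppress=True)
T=np.load("pics/top0.npz");S=np.load("pics/scene0.npz")
for n,s,h in(("T1",(.457,-.094),.018),("T2",(.473,-.35),.018),("base",(.534,.147),.034)):
  for d,lo in((T,110),(S,110)): print(n,*fit(d,s,h,lo))
P=cloud(T); I=T["image"].astype(int)
# board: dark brown at height 16 ; 
z=P[...,2]; near=np.hypot(P[...,0]-.53,P[...,1]-.15)<.14
m=near&(abs(z-.016)<.007)&(I[...,2]<130)
v,u=np.nonzero(m);q=np.array([world(T,a,b,h=.016)[:2] for a,b in zip(u,v)],np.float32);print("board",m.sum(),cv2.minAreaRect(q))
for nm,d in(("top",T),("sc",S)):
  Q=cloud(d); m=(np.hypot(Q[...,0]-.55,Q[...,1]-.25)<.14)&(Q[...,2]>.09)&(Q[...,2]<.3); p=Q[m]
  hd=np.array([.216,.976]); s=(p[:,:2]-[.533,.147])@hd
  print("cover",nm,len(p),"ztop",p[:,2].max(),"fit s=a+b z",np.polyfit(p[:,2],s,1), "x-extent",np.percentile((p[:,:2]-[.533,.147])@[.976,-.216],[2,98]), p[np.argsort(p[:,2])[-8:]].mean(0))
  m=(np.hypot(Q[...,0]-.34,Q[...,1]-.28)<.1)&(Q[...,2]>.05)&(Q[...,2]<.3); p=Q[m]; print("mallet",nm,len(p),p.mean(0),p.max(0),p.min(0))
# brush nearest to T2
m=(P[...,0]>.3)&(P[...,0]<.43)&(P[...,1]<-.36)&(P[...,1]>-.56)&(z>.006); p=P[m]; print("brush high-x pts",p[np.argsort(-p[:,0])[:6]],p[np.argsort(-p[:,1])[:6]])
E
```

```text
T1 [ 0.455  -0.0933] 111.07141927888252 [0.056  0.1195] 0.01987195813554622 [ 0.4554 -0.0934] [0.05602133646607399, 0.11930334568023682]
T1 [ 0.4571 -0.0938] 111.34749583906623 [0.0607 0.121 ] 0.019019862511910825 [ 0.4574 -0.0935] [0.06199066340923309, 0.12108201533555984]
T2 [ 0.4715 -0.3502] 111.6386067792473 [0.0558 0.1218] 0.020076962609663726 [ 0.4717 -0.3501] [0.0559166856110096, 0.12188470363616943]
T2 [ 0.4739 -0.3515] 111.46958034239718 [0.0607 0.1218] 0.019103110837408815 [ 0.4749 -0.3505] [0.06340476870536804, 0.11964578181505203]
base [0.5328 0.1489] 77.45871874699982 [0.0565 0.121 ] 0.03566010983966718 [0.5328 0.1491] [0.05627584457397461, 0.12125157564878464]
base [0.5346 0.1489] 77.35403557836048 [0.0611 0.1201] 0.03507007734628748 [0.5352 0.1482] [0.06304062902927399, 0.1198037639260292]
board 1097 ((0.5707852840423584, 0.14538338780403137), (0.1909666359424591, 0.18638794124126434), 80.92420959472656)
cover top 1271 ztop 0.24258828626546156 fit s=a+b z [0.1868 0.0733] x-extent [-0.0508  0.0355] [0.5529 0.2653 0.2417]
mallet top 1157 [0.3127 0.3361 0.1236] [0.3552 0.3791 0.2245] [0.2669 0.3047 0.0507]
cover sc 491 ztop 0.24169768515642104 fit s=a+b z [0.1869 0.0735] x-extent [-0.0482  0.038 ] [0.5503 0.2636 0.241 ]
mallet sc 624 [0.3262 0.3407 0.1187] [0.3572 0.3793 0.2234] [0.2668 0.3029 0.0508]
brush high-x pts [[ 0.4289 -0.3846  0.007 ]
 [ 0.4276 -0.4664  0.0068]
 [ 0.4269 -0.5172  0.0064]
 [ 0.4254 -0.3935  0.0138]
 [ 0.4249 -0.3943  0.0196]
 [ 0.4247 -0.4777  0.0062]] [[ 0.3756 -0.3693  0.0076]
 [ 0.3949 -0.3722  0.012 ]
 [ 0.3978 -0.3727  0.0109]
 [ 0.3973 -0.3728  0.0199]
 [ 0.4    -0.3729  0.0201]
 [ 0.3946 -0.3731  0.0181]]
```

```bash
cat > go.py <<'E'
import sys,numpy as np
from scipy.spatial.transform import Rotation as Ro
from station import manip
s=manip.get_state(); R=Ro.from_euler("xyz",s["tool_rot"]).as_matrix()
print("t%.2f"%s["time_s"],np.round(s["ee_pos"],4),"yaw%.2f"%np.degrees(s["tool_rot"][2]),"w%.4f F%.1f"%(s["width"],s["finger_force"]),np.round(s["force"],1))
for a in sys.argv[1:]:   # x,y,z,yawdeg
    g=np.array(eval(a)); d=R.T@(g[:3]-s["ee_pos"])/0.2
    t=-((g[3]-np.degrees(s["tool_rot"][2])+180)%360-180)/180
    print(a,np.round(d,4),"turn %.4f"%t)
E
python3 go.py .256,.514,.34,153.5 .33,.34,.34,140 .455,-.0933,.34,111.1
```

```text
t0.10 [0.2558 0.5143 0.1955] yaw153.54 w0.0921 F0.0 [ 0.4 -0.1  0.5]
.256,.514,.34,153.5 [-0.001  -0.0021 -0.7224] turn 0.0002
.33,.34,.34,140 [-0.7199 -0.6161 -0.7217] turn 0.0752
.455,-.0933,.34,111.1 [-2.2448 -2.2772 -0.7195] turn 0.2358
```

```bash
python3 -m crank '[[0,0,-0.25,0,80],[0,0,-0.5,0,80],[0,0,-0.72,0,80],[-0.15,-0.15,-0.72,0,80],[-0.3,-0.3,-0.72,0.03,80],[-0.45,-0.45,-0.72,0.06,80],[-0.6,-0.6,-0.72,0.1,80],[-0.75,-0.75,-0.72,0.13,80],[-0.9,-0.9,-0.72,0.16,80],[-1,-1,-0.72,0.2,80],[-1,-1,-0.72,0.236,80],[-1,-1,-0.72,0.236,80]]'; python3 go.py .455,-.0933,.25,111.1
```

```text
time_s: 1.6
ee_pos: [0.3461, 0.2463, 0.3401]
tool_rot: [-3.141, -0.0, 1.939]
force: [-0.4, 0.5, -0.4]
width: 0.0797
finger_force: 0.0
t1.60 [0.3461 0.2463 0.3401] yaw111.09 w0.0797 F0.0 [-0.4  0.5 -0.4]
.455,-.0933,.25,111.1 [-1.7802 -0.1025  0.4502] turn -0.0001
```

```bash
python3 -m crank '[[-0.2,0,0,0,80],[-0.4,-0.02,0,0,80],[-0.6,-0.04,0,0,80],[-0.8,-0.06,0.1,0,80],[-1,-0.1,0.2,0,80],[-1,-0.1,0.2,0,80]]' && python3 go.py .455,-.0933,.08,111.1
```

```text
time_s: 2.35
ee_pos: [0.3986, 0.0514, 0.2984]
tool_rot: [-3.138, -0.002, 1.937]
force: [-0.1, 0.5, 0.1]
width: 0.0799
finger_force: 0.0
t2.35 [0.3986 0.0514 0.2984] yaw110.98 w0.0799 F0.0 [-0.1  0.5  0.1]
.455,-.0933,.08,111.1 [-0.7784  0.0081  1.0908] turn -0.0007
```

```bash
python3 -m crank '[[-0.2,0,0.1,0,80],[-0.4,0,0.25,0,80],[-0.6,0,0.4,0,80],[-0.778,0.008,0.6,0,80],[-0.778,0.008,0.8,0,80],[-0.778,0.008,0.95,0,80],[-0.778,0.008,1,0,80],[-0.778,0.008,1,0,80]]' && python3 go.py .455,-.0933,.012,111.1
```

```text
time_s: 3.35
ee_pos: [0.4571, -0.0912, 0.1008]
tool_rot: [3.141, -0.0, 1.94]
force: [0.5, 0.3, 0.1]
width: 0.0798
finger_force: 0.0
t3.35 [ 0.4571 -0.0912  0.1008] yaw111.16 w0.0798 F0.0 [0.5 0.3 0.1]
.455,-.0933,.012,111.1 [-0.0061 -0.0138  0.4441] turn 0.0004
```

```bash
python3 -m crank '[[-0.006,-0.014,0.1,0,80],[-0.006,-0.014,0.25,0,80],[-0.006,-0.014,0.38,0,80],[-0.006,-0.014,0.42,0,80],[-0.006,-0.014,0.44,0,80],[-0.006,-0.014,0.44,0,80],[-0.006,-0.014,0.44,0,66],[-0.006,-0.014,0.44,0,60],[-0.006,-0.014,0.44,0,57],[-0.006,-0.014,0.44,0,50],[-0.006,-0.014,0.44,0,50],[-0.006,-0.014,0.44,0,50],[-0.006,-0.014,0.44,0,50]]' 25 && python3 go.py  .455,-.0933,.012,111.1
```

```text
time_s: 4.97
ee_pos: [0.4545, -0.094, 0.0124]
tool_rot: [-3.142, -0.0, 1.938]
force: [0.4, 0.3, -0.1]
width: 0.0501
finger_force: 0.0
t4.97 [ 0.4545 -0.094   0.0124] yaw111.06 w0.0501 F0.0 [ 0.4  0.3 -0.1]
.455,-.0933,.012,111.1 [0.0023 0.0033 0.0018] turn -0.0002
```

Width is 50 mm with no force, so the tablet may not be where I think. I'll look.

Run:
```python
from station import manip
import cv2, numpy as np
s=manip.get_image("scene");t=manip.get_image("top")
a=cv2.resize(s["image"][130:250,240:380],None,fx=2.8,fy=2.8*1,interpolation=3);b=cv2.resize(t["image"][160:280,270:410],None,fx=2.8,fy=2.8,interpolation=3)
cv2.imwrite("pics/c1.png",np.hstack([a,b]))
```

```text
(no output)
```

View pics/c1.png

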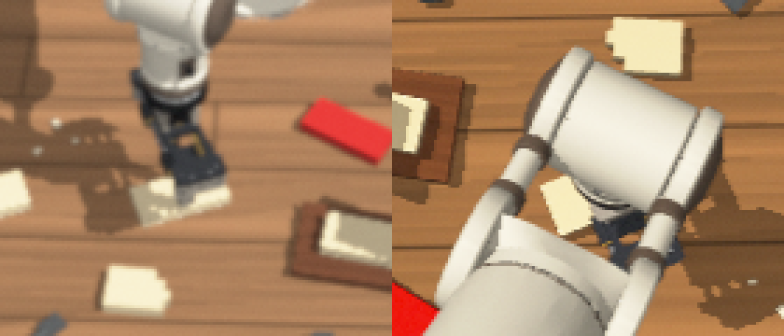

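Run:
```python
from station import manip
import cv2, numpy as np
from h import *
s=manip.get_image("scene"); P=cloud(s); c=np.array([.4545,-.094]); yx=np.radians(111.1)
ex=np.array([np.cos(yx),np.sin(yx)]); ey=np.array([ex[1],-ex[0]])
np.set_printoptions(precision=0,suppress=True,linewidth=250)
q=P[...,:2]-c; 
for v in range(186,214):
    print(v,[ "%d/%d/%d"%tuple(1000*np.array([q[v,u]@ex,q[v,u]@ey,P[v,u,2]])) for u in range(292,318,2)])
cv2.imwrite("pics/c2.png",cv2.resize(s["image"][175:220,280:335],None,fx=12,fy=12,interpolation=0))
```

```text
186 ['-20/-82/1', '-13/-81/0', '-6/-77/1', '-30/39/146', '-24/41/146', '-22/58/165', '-10/40/138', '-5/46/144', '0/50/145', '1/68/166', '7/69/165', '15/68/160', '20/71/162']
187 ['-21/-79/0', '-15/-74/2', '-7/-72/1', '-31/41/142', '-25/46/146', '-23/60/162', '-17/65/165', '-11/67/164', '-5/67/163', '1/68/161', '7/71/162', '12/74/163', '19/76/163']
188 ['-23/-72/2', '-16/-71/0', '-9/-68/0', '-32/44/141', '-26/48/143', '-23/62/159', '-18/65/160', '-12/67/160', '-6/70/161', '0/70/158', '6/74/160', '11/78/163', '18/79/161']
189 ['-24/-70/-1', '-17/-68/-1', '-9/-67/-2', '-31/41/133', '-27/50/141', '-26/69/163', '-20/71/163', '-12/69/157', '-7/74/161', '-1/77/163', '3/80/163', '10/82/164', '17/81/159']
190 ['-26/-62/2', '-19/-62/0', '-12/-59/0', '-31/39/125', '-28/53/140', '-28/75/165', '-21/75/162', '-15/77/162', '-9/79/162', '-3/81/163', '3/82/161', '8/88/166', '15/85/160']
191 ['-27/-62/-2', '-20/-57/0', '-14/-52/3', '-6/-52/1', '-29/54/136', '-28/75/161', '-22/80/164', '-239/803/1109', '-10/83/162', '-4/84/162', '1/87/163', '7/90/164', '13/92/163']
192 ['-28/-58/-2', '-22/-53/0', '-15/
[... 2929 characters left out ...]
-11/34/0', '-4/35/0', '2/37/0', '8/41/1', '15/42/0', '21/47/3', '29/48/1']
210 ['-54/25/3', '-47/28/3', '-39/27/-1', '-34/34/5', '-26/31/-1', '-20/36/1', '-12/37/0', '-6/40/1', '0/44/2', '6/46/2', '15/45/-3', '20/50/1', '27/54/3']
211 ['-55/27/0', '-47/27/-2', '-42/36/5', '-34/35/1', '-27/36/-1', '-21/42/3', '-14/43/3', '-7/45/1', '-1/48/2', '6/47/-2', '12/52/1', '19/55/2', '26/54/-1']
212 ['-56/31/0', '-49/34/1', '-42/36/0', '-36/39/1', '-29/42/1', '-21/40/-5', '-15/45/0', '-8/47/0', '-2/52/3', '3/55/3', '11/55/0', '17/60/3', '25/60/0']
213 ['-57/36/1', '-50/38/0', '-44/43/4', '-37/44/1', '-30/45/0', '-24/49/2', '-17/51/2', '-10/52/0', '-3/53/-2', '2/58/1', '9/60/0', '17/60/-2', '24/62/-3']
```

View pics/c2.png

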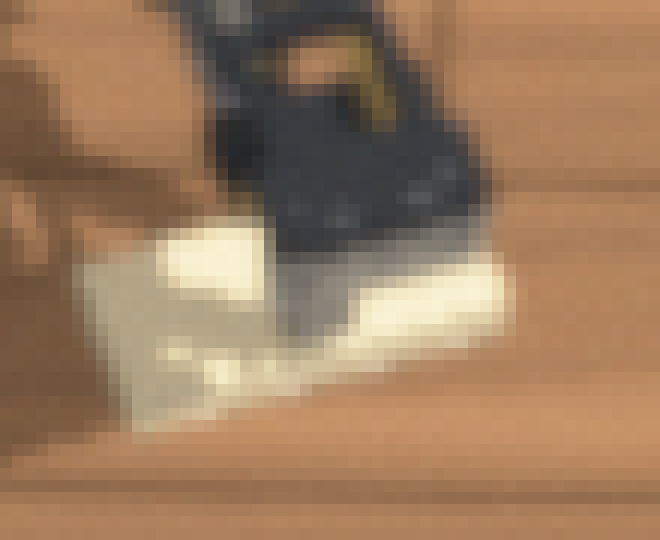

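The crop shows the fingertips resting about 30 mm higher than the reported TCP implies: the lowest finger pixel (u≈306, row 203) lies at z≈38 mm, and the gripper body at about 120 mm instead of 92 mm. So the fingers closed above the slab. I'll open, go down in small steps watching force, and re-measure the tips.

```bash
python3 -m crank '[[0,0,0,0,82],[0,0,0,0,82],[0,0,0,0,82],[0,0,0,0,82],[0,0,0.03,0,82],[0,0,0.06,0,82],[0,0,0.08,0,82],[0,0,0.08,0,82]]'
python3 - <<'E'
from station import manip
import numpy as np
from h import *
s=manip.get_image("scene"); P=cloud(s); st=manip.get_state(); print(st["ee_pos"],st["force"],st["joint_positions"])
c=st["ee_pos"][:2]; y=st["tool_rot"][2]; ex=np.array([np.cos(y),np.sin(y)]); ey=np.array([ex[1],-ex[0]])
q=P[...,:2]-c; I=s["image"].astype(int); gray=(I.max(-1)-I.min(-1)<30)
for v in range(198,214):
    print(v,[("%d/%d/%d"%tuple(1000*np.array([q[v,u]@ex,q[v,u]@ey,P[v,u,2]])))+("g" if gray[v,u] else "") for u in range(300,318,2)])
E
```

```text
time_s: 6.12
ee_pos: [0.4541, -0.0938, -0.0041]
tool_rot: [-3.141, -0.001, 1.938]
force: [-0.4, -0.8, 0.3]
width: 0.0821
finger_force: 0.0
[ 0.4544224  -0.09389449 -0.0038382 ] [-0.02863387  0.04148547  0.82753022] [-4.65121996e-01  1.45947447e-01  2.05176310e+00  1.13595145e-05
  9.44402067e-01 -8.32772147e-01]
198 ['-13/-5/18', '-31/82/133g', '-28/94/147g', '-20/92/141g', '-14/93/139g', '-7/92/136g', '0/91/131g', '7/89/126g', '15/86/118g']
199 ['-15/0/20', '-31/83/130g', '-28/94/141g', '-21/93/137g', '-13/91/132g', '-7/92/131g', '2/84/117g', '8/86/115g', '15/87/114g']
200 ['-16/2/18', '-31/82/122g', '-26/88/128g', '-21/92/131g', '-13/89/124g', '-4/84/114g', '2/83/109g', '8/86/110', '16/85/105']
201 ['-18/8/20', '-30/79/113', '-27/90/126g', '-19/86/117g', '-11/84/112g', '-5/86/111g', '2/84/105', '8/85/103', '37/25/16']
202 ['-18/10/16', '-31/79/108', '-25/84/112g', '-18/84/109g', '-12/85/107g', '-6/87/108g', '21/27/20', '28/29/19', '36/27/12']
203 ['-20/17/19', '-14/19/19', '-25/84/107g', '-19/85/105g', '-3/59/65g', '3/58/61g', '20/29/16', '28/29/14', '36/26/5']
204 ['-21/19/17', '-
[... 387 characters left out ...]
7/39g', '4/54/32', '18/35/1', '25/38/1', '31/40/1']
208 ['-24/27/5', '-17/27/1', '-10/28/0', '-9/52/29g', '-2/53/27g', '4/53/24', '16/40/1', '24/40/-1', '31/42/-1']
209 ['-26/31/4', '-18/30/-1', '-12/35/2', '-9/50/21', '-3/55/24', '7/44/5', '15/42/0', '22/46/2', '29/48/1']
210 ['-27/35/3', '-19/34/-1', '-13/37/0', '-6/42/2', '0/41/0', '6/47/4', '14/47/0', '20/52/4', '26/54/3']
211 ['-28/37/0', '-21/42/3', '-14/41/0', '-7/44/0', '-1/49/4', '5/50/1', '12/50/0', '19/55/1', '26/55/-1']
212 ['-30/44/4', '-21/41/-3', '-16/48/3', '-8/48/0', '-2/51/0', '3/55/2', '9/61/8', '17/58/1', '24/62/2']
213 ['-31/47/2', '-24/50/3', '-17/50/0', '-10/52/0', '-4/57/3', '1/61/5', '10/58/-2', '15/64/4', '23/65/1']
```

```bash
python3 -m crank '[[0,0,0.02,0,82],[0,0,0.04,0,82],[0,0,0.06,0,82],[0,0,0.06,0,82]]'
python3 - <<'E'
from station import manip
import numpy as np
from h import *
s=manip.get_image("scene"); P=cloud(s); st=manip.get_state(); print(st["ee_pos"],st["force"])
c=st["ee_pos"][:2]; y=st["tool_rot"][2]; ex=np.array([np.cos(y),np.sin(y)]); ey=np.array([ex[1],-ex[0]])
q=P[...,:2]-c; I=s["image"].astype(int); gray=(I.max(-1)-I.min(-1)<30)
for v in range(205,216):
    print(v,[("%d/%d/%d"%tuple(1000*np.array([q[v,u]@ex,q[v,u]@ey,P[v,u,2]])))+("g" if gray[v,u] else "") for u in range(303,314,1)])
E
```

```text
time_s: 6.68
ee_pos: [0.4542, -0.0938, -0.0161]
tool_rot: [-3.141, -0.001, 1.938]
force: [-0.1, -0.1, 0.4]
width: 0.0817
finger_force: 0.0
[ 0.45441488 -0.09392327 -0.01578238] [ 0.77597048  0.20524573 -0.02979287]
205 ['-30/87/101g', '-26/86/99g', '-22/83/93g', '-19/84/92g', '-16/86/94g', '-4/59/53g', '0/56/48g', '3/57/48g', '7/57/46', '21/27/1', '24/29/3']
206 ['-30/86/95', '-26/86/92g', '-9/40/26g', '-9/53/43g', '-7/59/49g', '-3/57/46g', '0/55/40g', '4/55/39g', '8/55/37', '19/32/2', '23/31/0']
207 ['-13/28/6', '-10/30/7', '-9/40/20g', '-10/56/41g', '-7/57/41g', '-4/59/43g', '0/59/40g', '4/54/32g', '8/53/28', '18/36/2', '21/37/2']
208 ['-13/26/-1', '-10/29/0', '-10/42/17g', '-10/53/32g', '-7/56/34g', '-2/53/28g', '0/56/30g', '4/54/26g', '8/54/24', '17/37/-2', '19/42/3']
209 ['-15/35/4', '-11/32/-1', '-11/45/15g', '-10/53/25g', '-6/53/23g', '-3/56/26g', '0/55/23g', '4/55/21', '7/55/20', '16/41/-1', '18/44/0']
210 ['-16/36/0', '-13/38/1', '-9/40/1', '-8/48/12g', '-7/58/24g', '-3/55/18g', '1/51/11', '5/51/9', '9/50/6', '14/47/0', '18/45/-3']
211 ['-17/40/0', '-14/43/2', '-11/45/2', '-9/49/7', '-5/50/6', '-2/51/7', '3/46/-2', '6/47/-2', '8/53/4', '12/52/1', '15/54/2']
212 ['-19/45/0', '-17/50/6', '-13/50/4', '-10/51/4', '-5/49/0', '-1/50/-1', '0/53/2', '4/54/2', '6/59/7', '11/55/0', '14/56/0']
213 ['-20/49/0', '-16/48/-2', '-13/51/0', '-10/53/0', '-7/53/0', '-4/57/3', '0/55/-1', '2/58/2', '6/59/0', '9/59/0', '12/62/2']
214 ['-22/53/0', '-19/56/3', '-15/57/2', '-12/59/3', '-8/57/-1', '-4/58/-1', '-2/64/5', '1/62/0', '5/62/0', '7/65/3', '11/64/0']
215 ['-22/56/-1', '-20/59/1', '-17/61/2', '-13/60/0', '-10/63/1', '-6/64/1', '-3/65/0', '0/66/1', '3/66/0', '7/67/0', '10/68/0']
```

```bash
python3 -m crank '[[0,0,0.008,0,82],[0,0,0.015,0,72],[0,0,0.015,0,64],[0,0,0.015,0,59],[0,0,0.015,0,56],[0,0,0.015,0,50],[0,0,0.015,0,45],[0,0,0.015,0,45],[0,0,0.015,0,45]]' 25 && python3 go.py  .455,-.0933,.012,111.1
```

```text
time_s: 7.85
ee_pos: [0.4552, -0.0945, -0.0178]
tool_rot: [3.141, 0.001, 1.939]
force: [-0.9, -1.5, 4.8]
width: 0.0555
finger_force: 25.6
t7.85 [ 0.4552 -0.0945 -0.0178] yaw111.07 w0.0555 F25.6 [-0.9 -1.5  4.8]
.455,-.0933,.012,111.1 [ 0.0059  0.0014 -0.1492] turn -0.0001
```

```bash
python3 -m crank '[[0,0,0,0,60],[0,0,0,0,60],[0,0,-0.018,0,60],[0,0,-0.018,0,60],[0,0,-0.018,0,55],[0,0,-0.018,0,45],[0,0,-0.018,0,45],[0,0,-0.018,0,45]]' 25 && python3 go.py && python3 -m crank '[[0,0,-0.05,0,45],[0,0,-0.15,0,45],[0,0,-0.35,0,45],[0,0,-0.55,0,45],[0,0,-0.55,0,45]]' && python3 go.py  .5328,.149,.12,77.45
```

```text
time_s: 8.85
ee_pos: [0.454, -0.0938, -0.0154]
tool_rot: [-3.141, -0.001, 1.938]
force: [-0.5, 0.6, -3.9]
width: 0.0559
finger_force: 25.0
t8.85 [ 0.454  -0.0938 -0.0154] yaw111.07 w0.0559 F25.0 [-0.5  0.6 -3.9]
time_s: 9.48
ee_pos: [0.4574, -0.0954, 0.0987]
tool_rot: [3.136, 0.006, 1.938]
force: [0.6, 0.4, -3.3]
width: 0.0558
finger_force: 25.0
t9.47 [ 0.4574 -0.0954  0.0987] yaw111.07 w0.0558 F25.0 [ 0.6  0.4 -3.3]
.5328,.149,.12,77.45 [ 1.0041  0.7917 -0.1084] turn 0.1868
```

```bash
python3 -m crank '[[0.15,0.1,-0.1,0,45],[0.3,0.22,-0.1,0.03,45],[0.45,0.35,-0.1,0.07,45],[0.6,0.47,-0.1,0.1,45],[0.75,0.6,-0.1,0.13,45],[0.9,0.7,-0.1,0.16,45],[1,0.79,-0.1,0.187,45],[1,0.79,-0.1,0.187,45],[1,0.79,-0.1,0.187,45],[1,0.79,-0.1,0.187,45]]' && python3 go.py  .5328,.149,.022,77.45
python3 - <<'E'
from station import manip
import cv2,numpy as np
a=manip.get_image("top")["image"][140:260,180:340];b=manip.get_image("scene")["image"][130:250,310:470]
cv2.imwrite("pics/c3.png",cv2.resize(np.hstack([a,b]),None,fx=2.5,fy=2.5,interpolation=3))
E
```

```text
time_s: 10.72
ee_pos: [0.5296, 0.1486, 0.1144]
tool_rot: [-3.141, 0.001, 1.35]
force: [-0.1, -0.9, -3.2]
width: 0.056
finger_force: 25.0
t10.72 [0.5296 0.1486 0.1144] yaw77.37 w0.0560 F25.0 [-0.1 -0.9 -3.2]
.5328,.149,.022,77.45 [0.0059 0.0156 0.4619] turn -0.0005
```

View pics/c3.png

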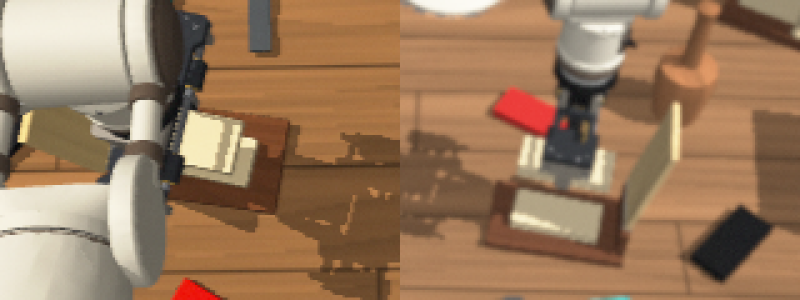

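The slab is held level above the base: its visible end is at about (212,140) in the left crop, with the base just beyond it. It is clear of the post and the cover, so I'll lower it.

```bash
python3 -m crank '[[0.006,0.016,0.15,0,45],[0.006,0.016,0.3,0,45],[0.006,0.016,0.4,0,45],[0.006,0.016,0.44,0,45],[0.006,0.016,0.44,0,45],[0.006,0.016,0.44,0,45]]' && python3 go.py  .5328,.149,.022,77.45
```

```text
time_s: 11.58
ee_pos: [0.5345, 0.1499, 0.0282]
tool_rot: [3.14, -0.001, 1.351]
force: [-0.4, 1.2, -3.7]
width: 0.0559
finger_force: 25.0
t11.57 [0.5345 0.1499 0.0282] yaw77.40 w0.0559 F25.0 [-0.4  1.2 -3.7]
.5328,.149,.022,77.45 [-0.0062 -0.0076  0.0309] turn -0.0003
```

```bash
python3 -m crank '[[-0.004,-0.005,0.02,0,45],[-0.004,-0.005,0.03,0,45],[-0.004,-0.005,0.035,0,45],[-0.004,-0.005,0.04,0,45],[-0.004,-0.005,0.04,0,45]]' && python3 go.py  .5328,.149,.022,77.45
```

```text
time_s: 12.2
ee_pos: [0.5323, 0.1493, 0.0189]
tool_rot: [-3.141, 0.0, 1.351]
force: [-0.4, -0.0, -3.5]
width: 0.0557
finger_force: 25.0
t12.20 [0.5323 0.1493 0.0189] yaw77.40 w0.0557 F25.0 [-0.4 -0.  -3.5]
.5328,.149,.022,77.45 [-0.0011  0.0026 -0.0153] turn -0.0003
```

```bash
python3 -m crank '[[0,0,0.006,0,45],[0,0,0.01,0,45],[0,0,0.01,0,45]]' && python3 go.py  .5328,.149,.022,77.45
```

```text
time_s: 12.58
ee_pos: [0.5326, 0.1494, 0.0186]
tool_rot: [-3.141, 0.0, 1.351]
force: [-5.0, -0.8, 9.3]
width: 0.0558
finger_force: 25.0
t12.57 [0.5326 0.1494 0.0186] yaw77.41 w0.0558 F25.0 [-5.  -0.8  9.3]
.5328,.149,.022,77.45 [-0.0015  0.0016 -0.0172] turn -0.0002
```

```bash
python3 -m crank '[[0,0,0.003,0,45],[0,0,0.003,0,57],[0,0,0.003,0,62],[0,0,0.003,0,70],[0,0,0,0,74],[0,0,-0.05,0,74],[0,0,-0.2,0,74],[0,0,-0.4,0,74],[0,0,-0.6,0,74],[-0.2,0.02,-0.6,0,74],[-0.4,0.05,-0.6,0,74],[-0.6,0.08,-0.6,0,74],[-0.8,0.1,-0.6,0,74],[-1,0.1,-0.6,0,74],[-1,0.1,-0.6,0,74],[-1,0.1,-0.6,0,74]]' && python3 go.py  .4716,-.35,.15,111.6
python3 - <<'E'
from station import manip
from h import *
np.set_printoptions(precision=4,suppress=True)
for n in("top","scene"):
    d=manip.get_image(n); np.savez(f"pics/{n}1.npz",**d)
    for h in(.052,.034):
        print(n,h,*fit(d,(.533,.149),h,110))
E
```

```text
time_s: 14.58
ee_pos: [0.5085, -0.0498, 0.1375]
tool_rot: [3.141, -0.0, 1.351]
force: [0.4, 1.0, 0.5]
width: 0.074
finger_force: 0.0
t14.57 [ 0.5085 -0.0498  0.1375] yaw77.39 w0.0740 F0.0 [0.4 1.  0.5]
.4716,-.35,.15,111.6 [-1.5049  0.1476 -0.0632] turn -0.1901
top 0.052 [0.5372 0.1626] 84.73716518360051 [0.056  0.0941] 0.05367032314461285 [0.5347 0.1569] [0.05658410117030144, 0.10427683591842651]
top 0.034 [0.5154 0.1964] nan [nan nan] 0.03215359826623303 [0.5154 0.1964] [0.0, 0.0]
scene 0.052 [0.534  0.1487] 76.89362692021727 [0.0606 0.1203] 0.05293007426092333 [0.5341 0.1483] [0.06116471439599991, 0.11988352984189987]
scene 0.034 [0.5586 0.1415] 77.99309831717127 [0.0098 0.116 ] 0.03374976545749702 [0.5592 0.1432] [0.010665960609912872, 0.1146187111735344]h.py:18: RuntimeWarning: Degrees of freedom <= 0 for slice
  c=q.mean(0); w,V=np.linalg.eigh(np.cov((q-c).T)); k=V[:,1]; k=k*np.sign(k[1])
  c *= np.true_divide(1, fact)
  c *= np.true_divide(1, fact)
```

The scene view puts the first tablet within about 1 mm of the base. Now the second.

```bash
python3 -m crank '[[-0.2,0.02,-0.03,-0.03,72],[-0.4,0.04,-0.06,-0.07,72],[-0.6,0.06,-0.06,-0.11,72],[-0.8,0.08,-0.06,-0.15,72],[-1,0.1,-0.06,-0.19,72],[-1,0.148,-0.06,-0.19,72],[-1,0.148,-0.06,-0.19,72]]' && python3 go.py .4716,-.35,.06,111.6
python3 - <<'E'
from station import manip
from h import *
np.set_printoptions(precision=4,suppress=True)
d=manip.get_image("top")
print(*fit(d,(.533,.149),.052,110))
E
```

```text
time_s: 15.55
ee_pos: [0.4943, -0.2507, 0.1489]
tool_rot: [3.141, -0.001, 1.948]
force: [0.6, -0.3, 0.3]
width: 0.0719
finger_force: 0.0
t15.55 [ 0.4943 -0.2507  0.1489] yaw111.61 w0.0719 F0.0 [ 0.6 -0.3  0.3]
.4716,-.35,.06,111.6 [-0.4198 -0.2886  0.4439] turn 0.0001
[0.5327 0.1487] 77.21123111800098 [0.0566 0.1209] 0.05366122324903831 [0.533 0.149] [0.05658410117030144, 0.1205940842628479]
```

```bash
python3 -m crank '[[-0.2,-0.15,0,0,72],[-0.42,-0.289,0.1,0,72],[-0.42,-0.289,0.3,0,72],[-0.42,-0.289,0.44,0,72],[-0.42,-0.289,0.44,0,72],[-0.42,-0.289,0.44,0,72]]' && python3 go.py .4716,-.35,-.0155,111.6
```

```text
time_s: 16.35
ee_pos: [0.4717, -0.3511, 0.0624]
tool_rot: [3.141, 0.002, 1.949]
force: [0.3, -1.5, -0.6]
width: 0.0716
finger_force: 0.0
t16.35 [ 0.4717 -0.3511  0.0624] yaw111.66 w0.0716 F0.0 [ 0.3 -1.5 -0.6]
.4716,-.35,-.0155,111.6 [0.0059 0.001  0.3896] turn 0.0003
```

```bash
python3 -m crank '[[0.004,0,0.15,0,72],[0.004,0,0.28,0,72],[0.004,0,0.35,0,72],[0.004,0,0.385,0,72],[0.004,0,0.385,0,72],[0.004,0,0.385,0,65],[0.004,0,0.385,0,60],[0.004,0,0.385,0,57],[0.004,0,0.385,0,50],[0.004,0,0.385,0,45],[0.004,0,0.385,0,45],[0.004,0,0.385,0,45]]' 25 && python3 go.py && python3 -m crank '[[0,0,-0.05,0,45],[0,0,-0.15,0,45],[0,0,-0.35,0,45],[0,0,-0.6,0,45],[0,0,-0.6,0,45]]' && python3 go.py  .5328,.149,.12,77.35
```

```text
time_s: 17.85
ee_pos: [0.4711, -0.3508, -0.0154]
tool_rot: [3.141, 0.001, 1.948]
force: [3.3, 2.3, 5.8]
width: 0.0557
finger_force: 25.0
t17.85 [ 0.4711 -0.3508 -0.0154] yaw111.59 w0.0557 F25.0 [3.3 2.3 5.8]
time_s: 18.48
ee_pos: [0.4727, -0.3535, 0.11]
tool_rot: [3.139, 0.01, 1.948]
force: [-0.3, 0.1, -3.4]
width: 0.0556
finger_force: 25.0
t18.48 [ 0.4727 -0.3535  0.11  ] yaw111.60 w0.0556 F25.0 [-0.3  0.1 -3.4]
.5328,.149,.12,77.35 [ 2.2249  1.2045 -0.0681] turn 0.1903
```

```bash
python3 -m crank '[[0.1,0.05,-0.06,0,45],[0.25,0.12,-0.06,0,45],[0.4,0.2,-0.06,0.03,45],[0.55,0.3,-0.06,0.06,45],[0.7,0.4,-0.06,0.09,45],[0.85,0.5,-0.06,0.13,45],[1,0.6,-0.06,0.16,45],[1,0.6,-0.06,0.19,45],[1,0.6,-0.06,0.19,45]]' && python3 go.py  .5328,.149,.12,77.35
```

```text
time_s: 19.6
ee_pos: [0.5074, -0.1198, 0.1151]
tool_rot: [-3.139, -0.0, 1.353]
force: [-0.4, -0.5, -3.5]
width: 0.0558
finger_force: 25.0
t19.60 [ 0.5074 -0.1198  0.1151] yaw77.50 w0.0558 F25.0 [-0.4 -0.5 -3.5]
.5328,.149,.12,77.35 [ 1.3395 -0.1669 -0.0241] turn 0.0008
```

```bash
python3 -m crank '[[0.15,-0.02,0,0,45],[0.35,-0.05,0,0,45],[0.55,-0.08,0,0,45],[0.75,-0.1,0,0,45],[0.9,-0.13,0,0,45],[1,-0.16,0,0,45],[1,-0.166,0,0,45],[1,-0.166,0,0,45]]' && python3 go.py  .5328,.149,.12,77.35
```

```text
time_s: 20.6
ee_pos: [0.5193, 0.0812, 0.1157]
tool_rot: [-3.141, 0.001, 1.351]
force: [-0.3, 0.4, -3.3]
width: 0.0557
finger_force: 25.0
t20.60 [0.5193 0.0812 0.1157] yaw77.41 w0.0557 F25.0 [-0.3  0.4 -3.3]
.5328,.149,.12,77.35 [ 0.3457 -0.0082 -0.0218] turn 0.0003
```

```bash
python3 -m crank '[[0.1,0,0,0,45],[0.2,0,0,0,45],[0.3,0,0,0,45],[0.335,0,0,0,45],[0.335,0,0,0,45],[0.335,0,0,0,45]]' && python3 go.py  .5328,.149,.046,77.35
```

```text
time_s: 21.35
ee_pos: [0.5341, 0.1471, 0.1159]
tool_rot: [-3.141, 0.0, 1.351]
force: [0.1, 0.6, -1.3]
width: 0.0559
finger_force: 25.0
t21.35 [0.5341 0.1471 0.1159] yaw77.39 w0.0559 F25.0 [ 0.1  0.6 -1.3]
.5328,.149,.046,77.35 [ 0.008  -0.0085  0.3496] turn 0.0002
```

```bash
python3 -m crank '[[0.008,-0.008,0.1,0,45],[0.008,-0.008,0.22,0,45],[0.008,-0.008,0.32,0,45],[0.008,-0.008,0.36,0,45],[0.008,-0.008,0.36,0,45],[0.008,-0.008,0.36,0,45]]' && python3 go.py  .5326,.149,.0375,77.35
```

```text
time_s: 22.1
ee_pos: [0.5339, 0.1493, 0.0451]
tool_rot: [3.14, -0.0, 1.351]
force: [0.0, 0.2, -1.8]
width: 0.056
finger_force: 25.0
t22.10 [0.5339 0.1493 0.0451] yaw77.39 w0.0560 F25.0 [ 0.   0.2 -1.8]
.5326,.149,.0375,77.35 [-0.0028 -0.0062  0.0379] turn 0.0002
```

```bash
python3 -m crank '[[-0.002,-0.005,0.02,0,45],[-0.002,-0.005,0.03,0,45],[-0.002,-0.005,0.035,0,45],[-0.002,-0.005,0.038,0,45],[-0.002,-0.005,0.038,0,45]]' && python3 go.py  .5326,.149,.0375,77.35
```

```text
time_s: 22.72
ee_pos: [0.532, 0.1492, 0.0366]
tool_rot: [3.142, 0.0, 1.351]
force: [-1.1, 0.1, 0.2]
width: 0.0553
finger_force: 25.0
t22.73 [0.532  0.1492 0.0366] yaw77.40 w0.0553 F25.0 [-1.1  0.1  0.2]
.5326,.149,.0375,77.35 [-0.0003  0.0032 -0.0043] turn 0.0003
```

```bash
python3 -m crank '[[0,0,0.003,0,45],[0,0,0.003,0,57],[0,0,0.003,0,62],[0,0,0.003,0,70],[0,0,0,0,74],[0,0,-0.05,0,74],[0,0,-0.2,0,74],[0,0,-0.4,0,74],[0,0,-0.6,0,74],[-0.2,0,-0.7,0,74],[-0.4,0,-0.9,0,50],[-0.6,0,-1,0,20],[-0.8,0,-1,0,0],[-1,0,-1,0,0],[-1,0,-1,0,0],[-1,0,-1,0,0],[-1,0,-1,0,0]]' && python3 go.py  .4716,-.35,.15,111.6
python3 - <<'E'
from station import manip
from h import *
np.set_printoptions(precision=4,suppress=True)
for n in("top","scene"):
    d=manip.get_image(n); print(n,*fit(d,(.533,.149),.07,110)); np.savez(f"pics/{n}2.npz",**d)
cv2.imwrite("pics/top2.png",d["image"])
E
```

```text
time_s: 24.85
ee_pos: [0.4885, -0.045, 0.2365]
tool_rot: [3.141, -0.0, 1.352]
force: [-0.3, 0.4, -0.1]
width: 0.0061
finger_force: 0.0
t24.85 [ 0.4885 -0.045   0.2365] yaw77.48 w0.0061 F0.0 [-0.3  0.4 -0.1]
.4716,-.35,.15,111.6 [-1.5069  0.2481  0.4324] turn -0.1895
top [0.5393 0.1741] 91.58650595036991 [0.0549 0.0697] 0.07179248817560958 [0.5374 0.1716] [0.056086063385009766, 0.07339250296354294]
scene [0.5338 0.1478] 78.24240073536053 [0.0603 0.1206] 0.07085697768591094 [0.5348 0.1473] [0.06261995434761047, 0.11945061385631561]
```

```bash
python3 -m crank '[[0,0,-0.2,0,0],[0.1,0,-0.4,0,0],[0.3,0,-0.4,0,0],[0.5,-0.01,-0.4,0,0],[0.7,-0.01,-0.4,0,0],[0.9,-0.02,-0.4,0,0],[1,-0.03,-0.4,0,0],[1,-0.03,-0.4,0,0],[1,-0.03,-0.4,0,0]]' && python3 go.py  .56,.307,.3165,77.4 && python3 -m crank '[[0.2,0,0,0,0],[0.4,0,0,0,0],[0.6,0,0,0,0],[0.79,0,0,0,0],[0.79,0,0,0,0],[0.79,0,0,0,0]]' && python3 go.py .56,.307,.187,77.4
```

```text
time_s: 26.08
ee_pos: [0.5261, 0.1495, 0.3164]
tool_rot: [3.142, 0.001, 1.35]
force: [-0.6, 1.0, -0.8]
width: 0.0001
finger_force: 0.0
t26.07 [0.5261 0.1495 0.3164] yaw77.36 w0.0001 F0.0 [-0.6  1.  -0.8]
.56,.307,.3165,77.4 [ 0.8055 -0.0068 -0.0011] turn -0.0002
time_s: 26.82
ee_pos: [0.5608, 0.3031, 0.3164]
tool_rot: [3.141, 0.001, 1.349]
force: [0.3, -0.4, 0.5]
width: 0.0003
finger_force: 0.0
t26.82 [0.5608 0.3031 0.3164] yaw77.32 w0.0003 F0.0 [ 0.3 -0.4  0.5]
.56,.307,.187,77.4 [ 0.0185 -0.0084  0.6472] turn -0.0004
```

```bash
python3 -m crank '[[0.05,0,0.1,0,0],[0.05,0,0.3,0,0],[0.05,0,0.5,0,0],[0.05,0,0.64,0,0],[0.05,0,0.64,0,0],[0.05,0,0.64,0,0]]'
python3 - <<'E'
from station import manip
import cv2,numpy as np
from h import *
np.set_printoptions(precision=4,suppress=True)
s=manip.get_state();print(s["ee_pos"],s["force"],s["time_s"])
t=manip.get_image("top");S=manip.get_image("scene")
a=t["image"][140:260,150:310];b=S["image"][110:230,330:490]
cv2.imwrite("pics/c4.png",cv2.resize(np.hstack([a,b]),None,fx=2.5,fy=2.5,interpolation=3))
print(*fit(S,(.533,.149),.07,110))
E
```

```text
time_s: 27.58
ee_pos: [0.5633, 0.3144, 0.1894]
tool_rot: [3.14, -0.001, 1.35]
force: [0.2, 1.1, 0.5]
width: 0.0006
finger_force: 0.0
[0.5633 0.3144 0.1894] [0.2285 1.0934 0.4801] 27.575
[0.5338 0.1475] 78.38615914191857 [0.061 0.12 ] 0.07091428823912757 [0.5344 0.1475] [0.06210019066929817, 0.11933808028697968]
```

View pics/c4.png

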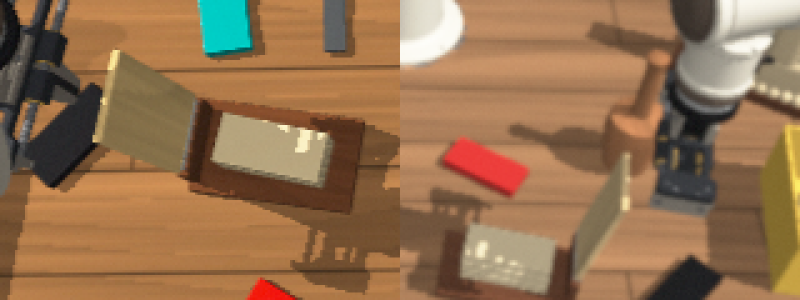

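The crop shows a three-high square pile, the cover still raised, and the closed fingers standing behind it, clear of the mallet. I'll compute the closing arc.

```bash
cat > arc.py <<'E'
import sys,numpy as np
from station import manip
from h import *
np.set_printoptions(precision=4,suppress=True)
p=manip.get_state()["ee_pos"]; y=np.radians(77.4); ex=np.array([np.cos(y),np.sin(y)]); ey=np.array([ex[1],-ex[0]])
q=p[:2]-[.5328,.149]; s0=q@ex; print("s,x,z",s0,q@ey,p[2])
r=float(sys.argv[1])
for a in map(float,sys.argv[2:]):
    t=np.radians(a); s=.088-r*np.cos(t)+.0045*np.sin(t)+.010; z=.0765+r*np.sin(t)+.0045*np.cos(t)-.018
    print(a,"dx %.3f dz %.3f"%((s-s0)/.2,(p[2]-z)/.2))
t=manip.get_image("top");print("top",*fit(t,(.533,.149),.07,110))
E
python3 arc.py .135 105 100 90 80 70 60 50 40
```

```text
s,x,z 0.1684361088673894 -0.005884680336556693 0.19037300044589736
105.0 dx -0.156 dz 0.013
100.0 dx -0.213 dz -0.001
90.0 dx -0.330 dz -0.016
80.0 dx -0.447 dz -0.009
70.0 dx -0.562 dz 0.017
60.0 dx -0.670 dz 0.064
50.0 dx -0.769 dz 0.128
40.0 dx -0.855 dz 0.208
top [0.5322 0.1482] 77.35994970368884 [0.0565 0.1211] 0.07168520124339316 [0.5322 0.1483] [0.056382257491350174, 0.12132624536752701]
```

The top tablet is within 1 mm and 0.1° of the base. Now I close the cover.

```bash
python3 -m crank '[[-0.1,0,0,0,0],[-0.16,0,0,0,0],[-0.21,0,0,0,0],[-0.27,0,-0.01,0,0],[-0.33,0,-0.015,0,0],[-0.39,0,-0.015,0,0],[-0.45,0,-0.01,0,0],[-0.5,0,0,0,0],[-0.56,0,0.017,0,0],[-0.62,0,0.04,0,0],[-0.67,0,0.064,0,0],[-0.72,0,0.095,0,0],[-0.77,0,0.128,0,0],[-0.77,0,0.128,0,0]]' && python3 arc.py .135 50 40 30 20 10 5 0
python3 - <<'E'
from station import manip
import cv2,numpy as np
S=manip.get_image("scene");b=S["image"][130:250,310:470]
cv2.imwrite("pics/c5.png",cv2.resize(b,None,fx=4,fy=4,interpolation=3))
E
```

```text
time_s: 29.48
ee_pos: [0.5283, 0.1633, 0.1619]
tool_rot: [-3.14, 0.001, 1.35]
force: [-0.2, -0.7, 0.0]
width: 0.0004
finger_force: 0.0
s,x,z 0.013018555812253512 -0.007471114246099259 0.16186819680206435
50.0 dx 0.008 dz -0.015
40.0 dx -0.078 dz 0.066
30.0 dx -0.148 dz 0.160
20.0 dx -0.202 dz 0.265
10.0 dx -0.236 dz 0.377
5.0 dx -0.246 dz 0.436
0.0 dx -0.250 dz 0.494
top [0.5268 0.1233] 74.56744647829662 [0.0567 0.0702] 0.07170647112304447 [0.5267 0.124 ] [0.0564613863825798, 0.07145154476165771]
```

View pics/c5.png

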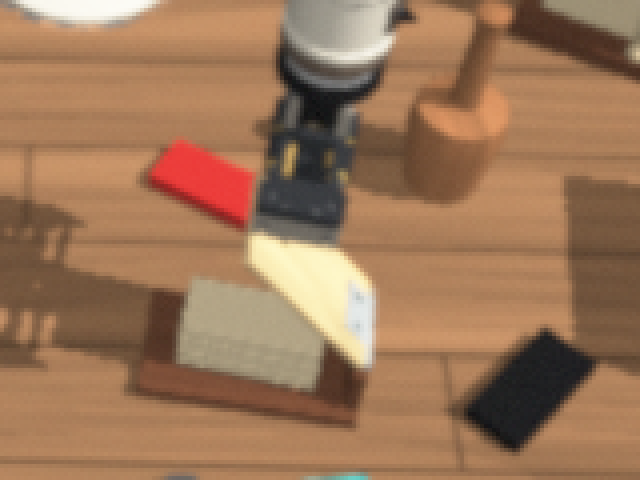

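The cover is following, now about halfway down under the fingertips. I'll continue to level.

```bash
python3 -m crank '[[-0.04,0,0.03,0,0],[-0.08,0,0.066,0,0],[-0.115,0,0.11,0,0],[-0.148,0,0.16,0,0],[-0.175,0,0.21,0,0],[-0.2,0,0.265,0,0],[-0.22,0,0.32,0,0],[-0.236,0,0.377,0,0],[-0.246,0,0.436,0,0],[-0.246,0,0.47,0,0],[-0.246,0,0.485,0,0],[-0.246,0,0.485,0,0]]' && python3 go.py
```

```text
time_s: 31.08
ee_pos: [0.5183, 0.1163, 0.0656]
tool_rot: [-3.141, -0.0, 1.351]
force: [0.2, -0.2, 0.0]
width: 0.0007
finger_force: 0.0
t31.07 [0.5183 0.1163 0.0656] yaw77.41 w0.0007 F0.0 [ 0.2 -0.2  0. ]
```

```bash
python3 -m crank '[[0,0,0.008,0,0],[0,0,0.015,0,0],[0,0,0.015,0,0]]' && python3 -m crank '[[0,0,0.004,0,0],[0,0,0.004,0,0]]'
python3 - <<'E'
from station import manip
from h import *
for n in("scene","top"):
    d=manip.get_image(n);P=cloud(d);I=d["image"].astype(int)
    y=np.radians(77.4); q=P[...,:2]-[.5328,.149]; s=q@[np.cos(y),np.sin(y)]; x=q@[np.sin(y),-np.cos(y)]
    m=(s>-.07)&(s<.07)&(abs(x+.006)<.04)&(P[...,2]>.05)&(P[...,2]<.12)&(I[...,2]-I[...,0]>25)
    print(n,m.sum(),np.polyfit(s[m],P[...,2][m],1),np.median(P[...,2][m]))
E
```

```text
time_s: 31.45
ee_pos: [0.5188, 0.1162, 0.0632]
tool_rot: [3.141, -0.0, 1.351]
force: [-0.7, -0.7, 1.6]
width: 0.0011
finger_force: 0.8
time_s: 31.7
ee_pos: [0.5189, 0.1162, 0.063]
tool_rot: [3.141, -0.0, 1.351]
force: [-2.5, -0.0, 6.5]
width: 0.0004
finger_force: 3.4
scene 490 [-0.00476558  0.08161043] 0.08220447510181214
top 382 [-0.00080455  0.08270574] 0.08280382720710963
```

The cover is level: slope below 0.005 in both views, top about 82 mm, and firm on its stop. I'll retract and check once more.

```bash
python3 -m crank '[[0,0,-0.03,0,0],[0,0,-0.2,0,0],[0,0,-0.5,0,0],[-0.25,0,-0.75,0,0],[-0.5,0,-0.75,0,0],[-0.75,0,-0.75,0,0],[-1,0,-0.75,0,0],[-1,0,-0.75,0,0],[-1,0,-0.75,0,0],[-1,0,-0.75,0,0]]'
python3 - <<'E'
from station import manip
from h import *
for n in("scene","top"):
    d=manip.get_image(n);P=cloud(d);I=d["image"].astype(int)
    y=np.radians(77.4); q=P[...,:2]-[.5328,.149]; s=q@[np.cos(y),np.sin(y)]; x=q@[np.sin(y),-np.cos(y)]
    m=(s>-.07)&(s<.07)&(abs(x+.006)<.04)&(P[...,2]>.05)&(P[...,2]<.12)
    print(n,m.sum(),np.polyfit(s[m],P[...,2][m],1))
cv2.imwrite("pics/end.png",d["image"])
s=manip.get_state();print(s["ee_pos"],s["force"],abs(s["dq"]).max())
E
```

```text
time_s: 33.05
ee_pos: [0.4749, -0.0779, 0.2119]
tool_rot: [-3.141, -0.0, 1.353]
force: [-0.1, 0.6, 0.4]
width: 0.0003
finger_force: 0.0
scene 773 [-0.00573942  0.08198986]
top 1460 [0.00317537 0.08274057]
[ 0.47493893 -0.077985    0.21191843] [-0.46699758  0.0924175   0.31900682] 0.005192630437747065
```

View pics/end.png

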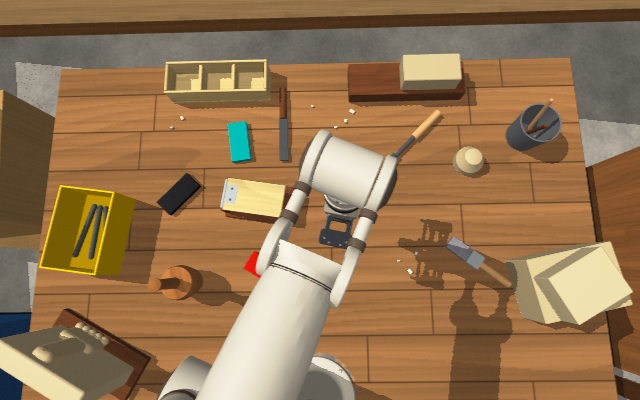

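The cover lies level over the pile at (254,197), the arm is clear, and the visible bystanders are where they were.

```bash
python3 -c "from station import manip; print(manip.finish_job())"
```

```text
the job is handed in; nothing more can be done
None
```

The job is handed in at about 33 s of the 64 s allowed, with no verdict returned: my last camera checks before handing in put both tablets within about 1.5 mm of the base, the cover level on its stop, and the arm clear, with nothing else seen moved (the arm hid the broken piece in the last picture).

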